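# Lock the spice carousel at its blue stop

### The job

The spice carousel is locked in its middle hole by a spring plunger with a red knob. Pull the red knob straight up and keep it up while you swing the carousel round by it, until the pin is over the hole with the blue mark, then let go so that the pin drops fully into that hole and locks the carousel there. Do not let it drop into the yellow hole, and leave the blue sauce dish, the red funnel and the soy bottle where they stand.

Things in the scene. Friction and masses are not known exactly. Their poses are not given: they have to be found in the camera images.
- stand: Fixed dark steel foot disc, 332 mm across. Origin: underside centre, on the carousel's vertical axis; -x points to the middle hole. On it a raised aluminium track (radius 105 to 145 mm, top 26 mm above the shelf) with three holes at 125 mm radius: the middle one, where the pin starts, and one 0.72 rad to either side. Holes: 28 mm along the track, 14 mm deep; the 12 mm pin has 8 mm play each way.
- carousel (a joint): Turn, rad: 0 with the pin mid middle hole (start within 0.05), positive counter-clockwise from above; end holes at +-0.72, stops at +-0.95. Slight friction (0.06 N m); turns only with the pin clear of the holes. Steel disc, 98 mm radius, four glass jars 48 mm wide (tops 106 mm above the shelf) at 66 mm radius, 45 and 135 degrees either side of the plunger; centre post 119 mm high.
- plunger (a joint): Lift of the spring plunger, m: 0 with the pin fully down in a hole (tip 12 mm below the track's top), positive up, at most 0.026. The pin clears the track above 0.012: lift it 15 to 22 mm. The spring pulls down with 3 N at 0 plus 250 N/m (7.5 N at 18 mm); let go, it snaps down at once. Let go over the track between holes, it rests at 0.012.
- knob (a point): Centre of the red plunger knob, an upright cylinder 32 mm wide, 36 mm high, that rides with the carousel at 125 mm radius, on the robot's side. Plunger down: centre 72 mm above the shelf; below it a dark sleeve 30 mm wide (top 52 mm) on a steel tube arm 24 mm wide (top 44 mm) running inwards. Best taken from above, fingers closing along the circle's tangent, across the arm.
- pin_tip (a point): Lower tip of the 12 mm steel locking pin, 58 mm straight below the knob's centre and moving with it.
- blue_mark: Blue disc, 68 mm across, 2 mm thick, fixed flat under one of the two end holes; it shows in the hole and as a blue crescent outside the track. Origin: centre of its underside, 10 mm above the shelf, exactly below the hole's centre. This is the hole wanted; it may be the left or the right one.
- yellow_mark: The same disc in yellow under the other end hole: the wrong one.
- dish: Loose blue ceramic sauce dish, 90 mm across, 24 mm high, origin at the centre of its underside. Leave alone.
- funnel: Loose red plastic funnel standing mouth down, 88 mm across, 88 mm high, origin at the centre of its underside. Leave alone.
- soy: Loose amber glass soy bottle, 52 mm across, 130 mm high, origin at the centre of its underside. Leave alone.

How it is judged:
By the outcome, as a careful person would: the job done as asked, in the order asked, and still so for the second after the job is handed in, with the robot touching nothing.
It also fails if it takes over 35 s, if anything falls off the work surface, if the arm or the gripper's body presses on something with over 40 N, if the wrist force passes 120 N, or if a joint passes its speed limit or range.

### The arm

A 6-joint arm with a two-finger parallel gripper is mounted at the origin on the work surface. World frame = base frame: x ahead of the robot, y to its left, z up, the work surface at z = 0. Lengths are in m, angles in rad, forces in N, time in s.
With the tool pointing down it reaches from about 0.375 to 0.9 m from the base axis. Payload 3.1 kg.
Tool frame: the origin (TCP) lies on the centre line of the jaws, within the pads' length; the fingertips stand 19 mm ahead of it and the grasp point (between the pads) is the TCP; z points along the fingers, y is the direction in which the jaws open and shut (so a half turn about z gives the same grasp; the last joint's range is limited). The gripper opens to 85 mm and grips with 20 to 120 N. Pads are 22 mm wide; open, the fingers measure 114 mm over their backs; the gripper's body (76 mm by 85 mm) begins 54 mm behind the grasp point. The pads swing forward as they close: fully open they stand 13 mm farther back than shut.
Start: joints at [-1.371, 0.527, 1.433, -0, 1.181, -0.178], TCP at [0.231, -0.581, 0.25] pointing down, gripper open.
Joint ranges: [-3.08, 3.08], [-0.75, 2.2], [0.22, 2.44], [-1.43, 4.57], [0, 2.65], [-2.85, 2.85]. Speed limits (rad/s): [2.79, 2.79, 3.14, 3.14, 3.14, 3.14].

### API

Orientations are given as a unit quaternion [x, y, z, w].
In Python, from station import manip, imaging, workorder gives the robot as it stands.
- The arm moves only by the shell command python3 -m creep 'ROWS' [FORCE]. ROWS is a JSON object of lists of equal length, an entry for each row: "claw": the finger opening in cm, from 0 to 8.54; "dp": the shift along the tool's x, y, z in cm, a list of three; "roll": the turn about the tool's z in rad. In form: {"claw": [claw, ...], "dp": [[dx, dy, dz], ...], "roll": [roll, ...]}. A call has 1 to 12 rows; each row is the pose to reach, as a shift and turn from the pose commanded when the call began, along the tool's axes at that moment; what a row does not reach only later rows make up. A row lasts 1/10 s, in which the tool goes at most 50 mm and 8.59 degrees, less where a joint would pass 70% of its speed; a pose out of reach is approached as far as the arm can. A call with a gripper value outside its range is refused whole. The fingers move at their own pace and stop on an object; FORCE is the grip in N (left out, the last holds). Time passes only in rows, so rows that repeat a pose let the fingers close. It gives the time, the measured TCP pose, the force and the opening at its end, in the units of the state.
- manip.sense(): the state, without advancing time (a new reading comes with each control period).
- imaging.snapshot(name): name is "side" or "top"; returns a dict with "image" (400x640x3 uint8, red, green, blue), "z_map" (400x640 float32, m along the optical axis (not along the pixel's ray), 0 where there is no reading), "vfov" (degrees; the focal length in pixels is half the picture's height over the tangent of half this angle, whatever the lens; pixels are square), "cx", "cy" (the principal point, pixels), "R" (3x3) and "t" (3): a world point X has camera coordinates R X + t. Camera axes: x right, y down, z forward; pixel columns grow to the right and rows downward; lengths in m; the calibration is good to about 2 mm. A picture is of the moment at which its call begins.
- workorder.sign_off(): hands the job in, once; it reports no verdict.
The state is a dict: "t": time; "q": joint angles; "qd": joint speeds; "tau": joint torques, N m; "tcp_pos": TCP position; "tool_rot": TCP orientation; "force": force on the tool from outside, world axes, zero at the start; "ft_torque": the same for the moment, N m; "finger_gap": opening from 0.0 (shut) to 1.0 (fully open).
Only numpy, scipy, OpenCV 4.12 (cv2) and the standard library are available. Lean on these libraries where they do the work, as an engineer would, in place of code of your own. Each camera call takes 0.05 s, during which the arm holds its last target.

## Working session

There is one attempt and no reset: what is moved stays moved. The work goes in short steps, Python scripts to look and compute and a shell command to move; the robot and the scene stay as the last step left them, time stands still between calls to the robot, and variables do not carry over. Pictures are saved under pics/ and viewed, and the job is handed in when it is done.

```bash
mkdir -p pics; python3 - <<'E'
from station import manip, imaging
import cv2
s=manip.sense(); print({k:s[k] for k in('t','tcp_pos','tool_rot','force','finger_gap')})
for n in("top","side"):
    d=imaging.snapshot(n); cv2.imwrite(f"pics/{n}0.png",cv2.cvtColor(d["image"],cv2.COLOR_RGB2BGR))
    print(n,d["vfov"],d["cx"],d["cy"],d["R"],d["t"])
E
```

```text
{'t': 0.0, 'tcp_pos': array([ 0.23043513, -0.58024223,  0.24933221]), 'tool_rot': array([ 9.82213789e-01,  1.87762846e-01,  9.26028804e-06, -1.08935586e-03]), 'force': array([-0.32407622,  0.00760917,  0.02546692]), 'finger_gap': 0.9997672775436646}
top 44.06883823585416 310.3235449579831 198.970561422502 [[-0.0233135  -0.99971814  0.00448506]
 [-0.97497742  0.021744   -0.22123795]
 [ 0.22107807 -0.00953066 -0.97520954]] [0.02210807 0.57978302 1.24364141]
side 53.3223813693229 321.5277698377656 197.24839649147276 [[-0.89205954 -0.45168134  0.01462015]
 [-0.34111339  0.65176492 -0.67738036]
 [ 0.29643116 -0.60925074 -0.73548766]] [0.49970835 0.26861025 0.93251971]
```

View pics/top0.png

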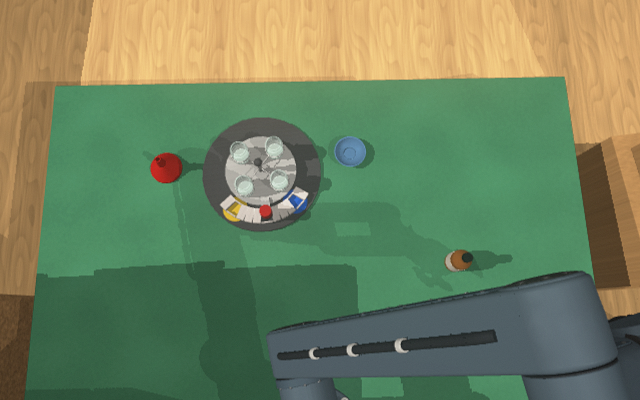

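View pics/side0.png

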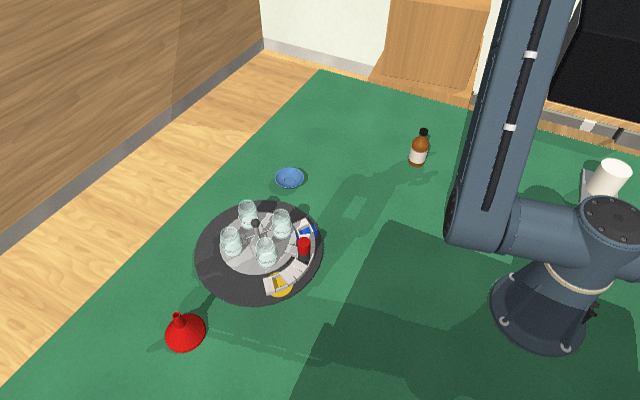

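Top view: carousel at about (262,172), red knob (265,211), blue mark right (299,201), yellow left (232,210). Dish (350,151), funnel (166,168) and soy (459,260) stand clear of it. Next I measure.

```bash
cat > h.py <<'E'
import numpy as np, cv2
from station import manip, imaging
def pts(d,uv,z):
    f=200/np.tan(np.radians(d["vfov"])/2); R=np.array(d["R"]);t=np.array(d["t"]); uv=np.atleast_2d(uv).astype(float)
    r=np.c_[(uv[:,0]-d["cx"])/f,(uv[:,1]-d["cy"])/f,np.ones(len(uv))]@R
    C=-R.T@t; return C+r*((z-C[2])/r[:,2])[:,None]
def cloud(d,m):
    v,u=np.nonzero(m&(d["z_map"]>0)); f=200/np.tan(np.radians(d["vfov"])/2); z=d["z_map"][v,u]
    c=np.c_[(u-d["cx"])/f*z,(v-d["cy"])/f*z,z]; return (c-np.array(d["t"]))@np.array(d["R"])
def proj(d,X):
    f=200/np.tan(np.radians(d["vfov"])/2); c=np.atleast_2d(X)@np.array(d["R"]).T+d["t"]
    return np.c_[c[:,0]/c[:,2]*f+d["cx"],c[:,1]/c[:,2]*f+d["cy"]]
def circ(P):
    A=np.c_[2*P[:,:2],np.ones(len(P))]; s=np.linalg.lstsq(A,(P[:,:2]**2).sum(1),rcond=None)[0]
    return s[:2],np.sqrt(s[2]+s[:2]@s[:2])
E
python3 - <<'E'
from h import *
for n,box in(("top",(190,105,335,245)),("side",(180,185,340,315))):
    d=imaging.snapshot(n); im=d["image"]; hsv=cv2.cvtColor(im,cv2.COLOR_RGB2HSV); H,S,V=cv2.split(hsv)
    B=np.zeros(H.shape,bool); x0,y0,x1,y1=box; B[y0:y1,x0:x1]=1
    cv2.imwrite(f"pics/{n}1.png",cv2.cvtColor(cv2.resize(im[y0:y1,x0:x1],None,fx=4,fy=4,interpolation=cv2.INTER_CUBIC),cv2.COLOR_RGB2BGR))
    notg=B&~((H>55)&(H<95)&(S>90))
    c=max(cv2.findContours(notg.astype(np.uint8),0,1)[0],key=cv2.contourArea)
    k=cv2.convexHull(c)[:,0]
    P=pts(d,c[:,0],0.01)
    ctr,r=circ(P)
    for _ in range(8):
        e=np.abs(np.hypot(*(P[:,:2]-ctr).T)-r); g=e<max(.004,np.median(e)*1.5); ctr,r=circ(P[g])
    print(n,"stand",ctr,r,g.sum(),len(g))
    red=B&((H<8)|(H>172))&(S>150)&(V>60)
    C=cloud(d,red); top=C[C[:,2]>np.percentile(C[:,2],90)-.006]
    print(" red",red.sum(),C.mean(0),C[:,2].max(),"top",(top.min(0)+top.max(0))/2,len(top))
    for nm,m in(("blue",(H>105)&(H<125)&(S>150)),("yel",(H>20)&(H<32)&(S>150))):
        m=m&B; v,u=np.nonzero(m); Q=pts(d,np.c_[u,v],.012); print(" ",nm,m.sum(),Q.mean(0),circ(Q[:0]) if 0 else "", "cloud z",cloud(d,m).mean(0))
E
```

```text
top stand [0.67176205 0.14368717] 0.16548694665361408 331 331
 red 115 [0.54593607 0.12703286 0.09010355] 0.10076323060476806 top [0.54725505 0.12660933 0.09490973] 95
  blue 167 [0.58377671 0.04650258 0.012     ]  cloud z [0.58315005 0.04648393 0.0146481 ]
  yel 184 [0.56551173 0.22003673 0.012     ]  cloud z [0.56510393 0.21972146 0.01426226]
side stand [0.66793018 0.14687491] 0.16519642884125815 322 335
 red 216 [0.55213362 0.14907739 0.07762791] 0.09216728427466823 top [0.54433591 0.12942609 0.08843196] 116
  blue 90 [0.57864701 0.04359708 0.012     ]  cloud z [0.57878207 0.04335017 0.01163367]
  yel 198 [0.55995838 0.22188945 0.012     ]  cloud z [0.56002595 0.22177858 0.01161698]
```

View pics/top1.png

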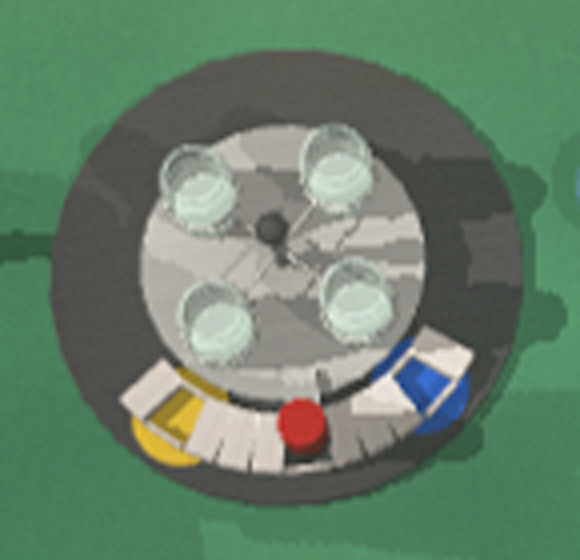

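View pics/side1.png

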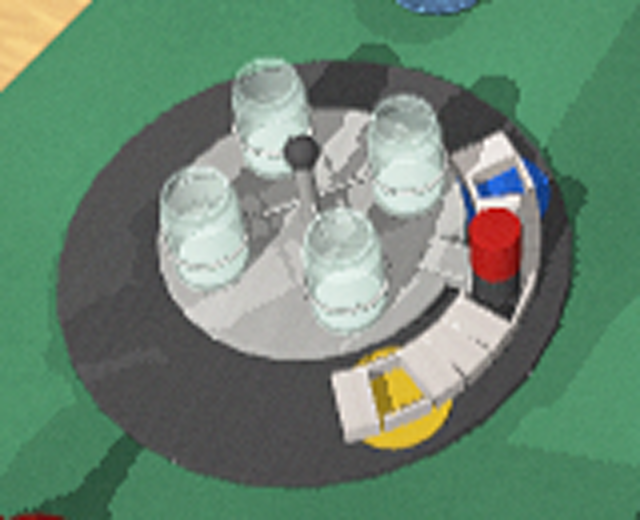

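```bash
cat >> h.py <<'E'
from scipy.spatial.transform import Rotation as Ro
def need(target,yaw):
    s=manip.sense(); R=Ro.from_quat(s["tool_rot"]).as_matrix()
    y=np.arctan2(R[1,0],R[0,0]); print("t",s["t"],"tcp",s["tcp_pos"].round(4),"yaw",round(y,3),"gap",s["finger_gap"],"F",s["force"].round(1),"q",s["q"].round(2))
    print(" need dp cm",(R.T@(np.array(target)-s["tcp_pos"])*100).round(2),"roll",round(y-yaw,3))
E
python3 -c "
from h import *
need([.5455,.128,.16],.13)"
```

```text
t 0.2 tcp [ 0.2305 -0.5805  0.2497] yaw 0.378 gap 1.0015125629720276 F [0.2 0.4 0.3] q [-1.37  0.53  1.43 -0.    1.18 -0.18]
 need dp cm [ 55.41 -54.22   9.06] roll 0.248
```

```bash
python3 -m creep '{"claw":[8.5,8.5,8.5,8.5,8.5,8.5,8.5,8.5,8.5,8.5,8.5,8.5],"dp":[[3,-3,0],[6,-6,0],[9,-9,0],[12,-12,0],[15,-15,0],[18,-18,0],[21,-21,0],[24,-24,0],[27,-27,0],[30,-30,0],[33,-33,0],[36,-35.5,0]],"roll":[0,0,0.05,0.1,0.15,0.2,0.248,0.248,0.248,0.248,0.248,0.248]}' 60; python3 -c "
from h import *
need([.5455,.128,.16],.13)"
```

```text
t: 1.4
tcp_pos: [0.4342, -0.1161, 0.2503]
tool_rot: [0.998, 0.065, -0.0, -0.0]
force: [0.7, -0.5, -0.5]
finger_gap: 0.991
t 1.4 tcp [ 0.4342 -0.1161  0.2503] yaw 0.13 gap 0.9911586408929235 F [ 0.7 -0.5 -0.5] q [-0.51  0.29  1.85  0.    0.99  0.93]
 need dp cm [ 14.2  -22.75   9.04] roll -0.0
```

```bash
python3 -m creep '{"claw":[8.5,8.5,8.5,8.5,8.5,8.5,8.5,8.5,8.5,8.5],"dp":[[2.4,-3.8,1],[4.8,-7.6,2],[7.2,-11.4,3.5],[9.6,-15.2,5],[12,-19,7],[14.2,-22.75,9],[14.2,-22.75,9],[14.2,-22.75,9],[14.2,-22.75,9],[14.2,-22.75,9]],"roll":[0,0,0,0,0,0,0,0,0,0]}'; python3 - <<'E'
from h import *
need([.5455,.128,.078],.13)
for n,box in(("top",(170,80,370,260)),("side",(180,100,380,310))):
    d=imaging.snapshot(n); x0,y0,x1,y1=box
    cv2.imwrite(f"pics/{n}2.png",cv2.cvtColor(cv2.resize(d["image"][y0:y1,x0:x1],None,fx=2.5,fy=2.5),cv2.COLOR_RGB2BGR))
E
```

```text
t: 2.4
tcp_pos: [0.5456, 0.1245, 0.1611]
tool_rot: [0.998, 0.064, 0.0, 0.0]
force: [-0.7, -0.1, -1.2]
finger_gap: 0.996
t 2.4 tcp [0.5456 0.1245 0.1611] yaw 0.128 gap 0.9963787571958964 F [-0.7 -0.1 -1.2] q [ 0.02  0.56  1.68 -0.    0.9   1.47]
 need dp cm [ 0.03 -0.35  8.31] roll -0.002
```

View pics/top2.png

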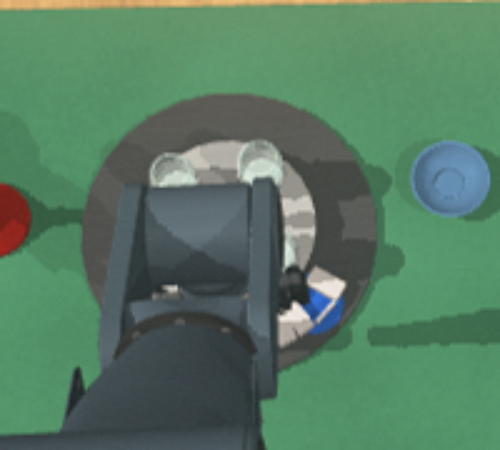

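View pics/side2.png

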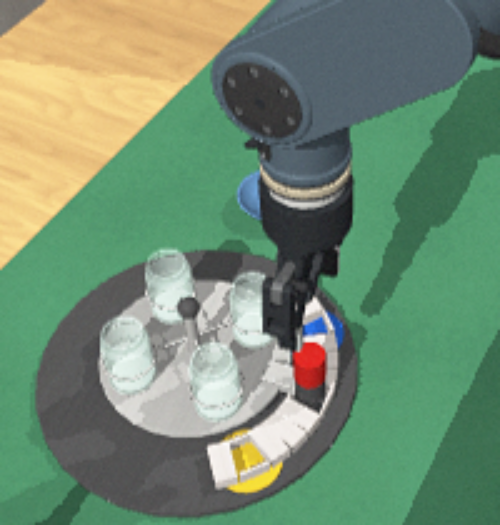

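Top view: the hand hides the knob, and the dish at (450,178) is undisturbed. Side view: the open fingers, tip near (290,340), are above the red knob at (310,365), with jars and post clear. I descend and grip.

```bash
python3 -m creep '{"claw":[8.5,8.5,8.5,8.5,8.5,8.5,8.5],"dp":[[0,-0.3,2],[0,-0.3,4],[0,-0.3,6],[0,-0.3,7.5],[0,-0.3,8.3],[0,-0.3,8.3],[0,-0.3,8.3]],"roll":[0,0,0,0,0,0,0]}'; python3 - <<'E'
from h import *
need([.5455,.128,.078],.13)
d=imaging.snapshot("side"); x0,y0,x1,y1=180,100,380,310
print(proj(d,[manip.sense()["tcp_pos"],[.5455,.128,.072]]))
cv2.imwrite(f"pics/side3.png",cv2.cvtColor(cv2.resize(d["image"][y0:y1,x0:x1],None,fx=2.8,fy=2.8),cv2.COLOR_RGB2BGR))
E
```

```text
t: 3.2
tcp_pos: [0.5457, 0.1285, 0.0779]
tool_rot: [0.998, 0.065, 0.001, 0.0]
force: [0.7, 0.5, 0.2]
finger_gap: 0.994
t 3.2 tcp [0.5457 0.1285 0.0779] yaw 0.129 gap 0.9938720496337764 F [0.7 0.5 0.2] q [0.03 0.7  1.73 0.   0.72 1.47]
 need dp cm [-0.02  0.04 -0.01] roll -0.001
[[303.16156079 244.31203846]
 [303.46866889 245.70659322]]
```

View pics/side3.png

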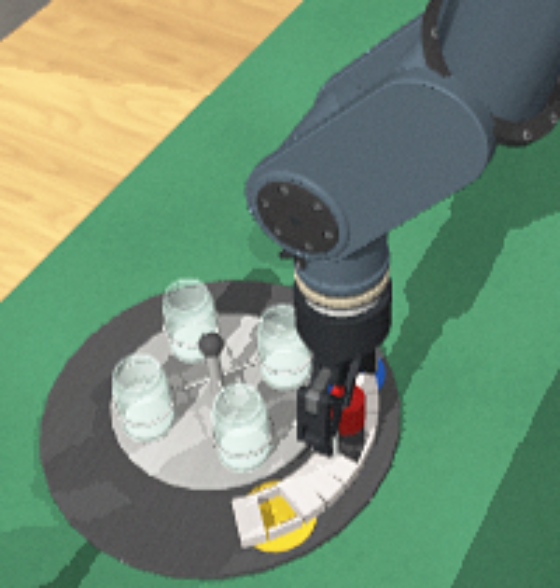

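The fingers straddle the knob at (350,412). I close on it.

```bash
python3 -m creep '{"claw":[6,4,2.6,2.6,2.6,2.6,2.6,2.6],"dp":[[0,0,0],[0,0,0],[0,0,0],[0,0,0],[0,0,0],[0,0,0],[0,0,0],[0,0,0]],"roll":[0,0,0,0,0,0,0,0]}' 60; python3 - <<'E'
from h import *
need([.5455,.128,.078],.13)
E
```

```text
t: 4.05
tcp_pos: [0.5454, 0.1289, 0.0779]
tool_rot: [0.998, 0.065, 0.0, 0.0]
force: [-1.3, 0.8, 5.5]
finger_gap: 0.354
t 4.05 tcp [0.5454 0.1289 0.0779] yaw 0.13 gap 0.3535384963801696 F [-1.3  0.8  5.5] q [ 0.03  0.7   1.73 -0.    0.72  1.47]
 need dp cm [ 0.    0.09 -0.01] roll -0.0
```

```bash
python3 -m creep '{"claw":[2.6,2.6,2.6,2.6,2.6,2.6],"dp":[[0,0,-0.5],[0,0,-1.0],[0,0,-1.5],[0,0,-1.8],[0,0,-1.8],[0,0,-1.8]],"roll":[0,0,0,0,0,0]}'; python3 - <<'E'
from h import *
need([.5455,.128,.078],.13)
d=imaging.snapshot("side"); x0,y0,x1,y1=240,190,340,290
cv2.imwrite(f"pics/side4.png",cv2.cvtColor(cv2.resize(d["image"][y0:y1,x0:x1],None,fx=5.5,fy=5.5),cv2.COLOR_RGB2BGR))
# red by depth
H,S,V=cv2.split(cv2.cvtColor(d["image"],cv2.COLOR_RGB2HSV)); B=np.zeros(H.shape,bool);B[y0:y1,x0:x1]=1
C=cloud(d,B&((H<8)|(H>172))&(S>150)&(V>60)); print(len(C),C.min(0),C.max(0),C.mean(0))
E
```

```text
t: 4.65
tcp_pos: [0.5453, 0.1288, 0.0951]
tool_rot: [0.998, 0.065, 0.0, -0.0]
force: [3.3, 0.5, -8.7]
finger_gap: 0.359
t 4.65 tcp [0.5453 0.1288 0.0951] yaw 0.13 gap 0.3585114637874082 F [ 3.3  0.5 -8.7] q [0.03 0.67 1.72 0.   0.75 1.47]
 need dp cm [0.01 0.08 1.71] roll -0.0
67 [0.52898801 0.11322939 0.07354721] [0.55627482 0.15555898 0.14170447] [0.53398032 0.13307608 0.10060598]
```

View pics/side4.png

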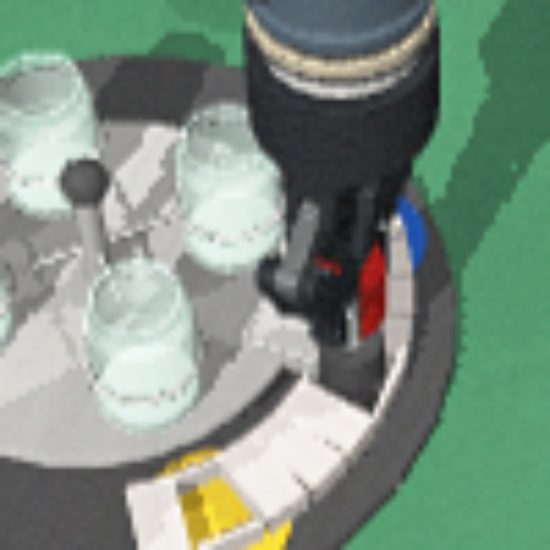

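Side view: red knob and bright pin collar are raised off the sleeve at about (365,330). The force reads about -8.7 N, which matches the spring. Before swinging I refine the blue angle from the mark's outer arcs and the opening positions in the saved first images.

```bash
python3 - <<'E'
from h import *
from scipy.optimize import least_squares
for n,ctr in(("top",(.67176,.14369)),("side",(.66793,.14687))):
    d=imaging.snapshot(n) if n=="top" else None
    d=d or imaging.snapshot(n); im=cv2.cvtColor(cv2.imread(f"pics/{n}0.png"),cv2.COLOR_BGR2HSV); H,S,V=cv2.split(im)
    for nm,m in(("blue",(H>105)&(H<125)&(S>150)),("yel",(H>20)&(H<32)&(S>150))):
        M=np.zeros(H.shape,np.uint8); v,u=np.nonzero(m); P=pts(d,np.c_[u,v],.012)
        rr=np.hypot(P[:,0]-ctr[0],P[:,1]-ctr[1]); k=(rr<.17); M[v[k],u[k]]=255
        cs=cv2.findContours(M,0,1)[0]; Q=pts(d,np.concatenate(cs)[:,0],.012); r=Q[:,:2]-ctr; q=np.hypot(*r.T)
        th=np.arctan2(-r[:,1],-r[:,0]); 
        o=q>.147; A=Q[o][:,:2]
        def f(p): 
            c=np.array(ctr)-.125*np.array([np.cos(p[0]),np.sin(p[0])]); return np.hypot(*(A-c).T)-.034
        s=least_squares(f,[np.mean(th)],loss="soft_l1",f_scale=.001); print(n,nm,"angle",s.x,"n",len(A),"rms",np.sqrt(np.mean(s.fun**2)),"range",th[o].min(),th[o].max())
E
```

```text
top blue angle [0.87084606] n 27 rms 0.004828200350519102 range 0.6760066554143636 0.9825444443641822
top yel angle [-0.62442117] n 30 rms 0.004998333303996243 range -0.7827766729580355 -0.4248132909812838
side blue angle [0.8700304] n 27 rms 0.003811318133507039 range 0.6718191102124291 0.9725069794762897
side yel angle [-0.58565758] n 21 rms 0.0027785164450570637 range -0.7728624394268154 -0.43622450382250433
```

```bash
python3 - <<'E'
from h import *
a=cv2.imread("pics/top0.png")[180:230,215:320]; b=cv2.imread("pics/side0.png")[215:305,255:335]
cv2.imwrite("pics/z1.png",cv2.resize(a,None,fx=7,fy=7,interpolation=cv2.INTER_CUBIC)); cv2.imwrite("pics/z2.png",cv2.resize(b,None,fx=6,fy=6,interpolation=cv2.INTER_CUBIC))
E
```

```text
(no output)
```

View pics/z1.png

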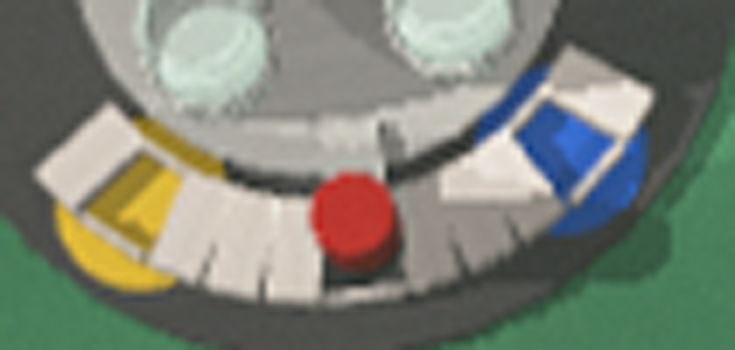

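View pics/z2.png

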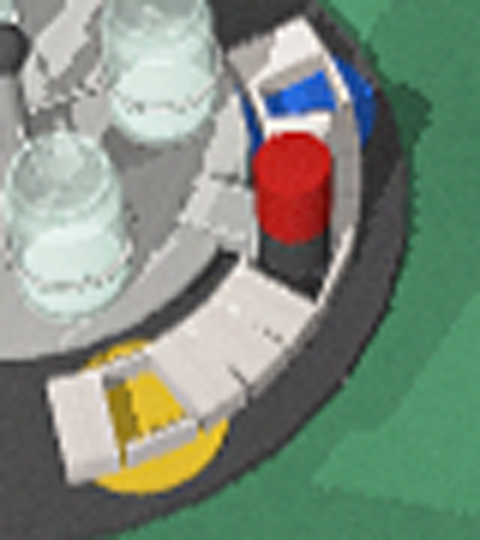

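Top zoom: blue hole rim corners at about (515,135), (557,198), (548,97), (615,143). Yellow hole rim corners at about (148,152), (184,178), (83,210), (152,250). I project these at z = 26 mm.

```bash
python3 - <<'E'
from h import *
d=imaging.snapshot("top"); C=np.array([.67176,.14369])
for n,c in(("blue near",[(515,135),(557,198)]),("blue far",[(548,97),(615,143)]),("yel far",[(148,152),(83,210)]),("yel near",[(184,178),(152,250)])):
    P=pts(d,np.array(c)/7-.43+[215,180],.026)[:,:2]; print(n,np.hypot(*(P-C).T),np.arctan2(-(P-C)[:,1],-(P-C)[:,0]))
d=imaging.snapshot("side"); C=np.array([.66793,.14687])
for n,c in(("yel far",[(103,375),(122,465)]),("yel near",[(148,352),(195,420)]),("blue far",[(258,95),(325,58)])):
    P=pts(d,np.array(c)/6-.43+[255,215],.026)[:,:2]; print(n,np.hypot(*(P-C).T),np.arctan2(-(P-C)[:,1],-(P-C)[:,0]))
E
```

```text
blue near [0.11028503 0.13991851] [0.74409628 0.70485988]
blue far [0.1099511  0.14199798] [0.92470085 0.92727417]
yel far [0.10873541 0.14198217] [-0.67726126 -0.71494951]
yel near [0.10965398 0.14021655] [-0.51558013 -0.49173979]
yel far [0.10705082 0.14819672] [-0.69274432 -0.73368998]
yel near [0.10591708 0.14306652] [-0.50203161 -0.50409704]
blue far [0.10806885 0.14341302] [0.88634436 0.93931834]
```

Blue hole centre is at about 0.83 rad and the knob at 0.13, so I swing +0.70 rad on a 125 mm arc.

```bash
python3 -m creep '{"claw":[2.6,2.6,2.6,2.6,2.6,2.6,2.6,2.6,2.6,2.6,2.6,2.6],"dp":[[0.03,0.87,-1.8],[0.12,1.74,-1.8],[0.27,2.61,-1.8],[0.49,3.45,-1.8],[0.76,4.29,-1.8],[1.09,5.10,-1.8],[1.47,5.88,-1.8],[1.91,6.64,-1.8],[2.40,7.36,-1.8],[2.94,8.05,-1.8],[2.94,8.05,-1.8],[2.94,8.05,-1.8]],"roll":[-0.07,-0.14,-0.21,-0.28,-0.35,-0.42,-0.49,-0.56,-0.63,-0.70,-0.70,-0.70]}' --help 2>/dev/null | head -0; python3 -c "
from h import *
need([.5856,.0530,.095],.83)"
```

```text
t 4.9 tcp [0.5453 0.1288 0.0952] yaw 0.13 gap 0.3573774451962897 F [ 2.9  0.3 -9. ] q [0.03 0.67 1.72 0.   0.76 1.47]
 need dp cm [3.01 8.04 0.02] roll -0.7
```

That call had a stray flag and did not run, which was lucky: its z column was wrong. Shifts are relative to the present pose, so dz must be 0. I run the corrected move.

```bash
python3 -m creep '{"claw":[2.6,2.6,2.6,2.6,2.6,2.6,2.6,2.6,2.6,2.6,2.6,2.6],"dp":[[0.03,0.87,0],[0.12,1.74,0],[0.27,2.61,0],[0.49,3.45,0],[0.76,4.29,0],[1.09,5.10,0],[1.47,5.88,0],[1.91,6.64,0],[2.40,7.36,0],[2.94,8.05,0],[2.94,8.05,0],[2.94,8.05,0]],"roll":[-0.07,-0.14,-0.21,-0.28,-0.35,-0.42,-0.49,-0.56,-0.63,-0.70,-0.70,-0.70]}'; python3 - <<'E'
from h import *
need([.5865,.0530,.095],.83)
for n,box in(("top",(180,90,340,250)),("side",(180,130,340,310))):
    d=imaging.snapshot(n); x0,y0,x1,y1=box
    cv2.imwrite(f"pics/{n}5.png",cv2.cvtColor(cv2.resize(d["image"][y0:y1,x0:x1],None,fx=3.3,fy=3.3),cv2.COLOR_RGB2BGR))
E
```

```text
t: 6.1
tcp_pos: [0.584, 0.053, 0.0949]
tool_rot: [0.916, 0.402, -0.001, -0.001]
force: [1.3, 0.6, -7.9]
finger_gap: 0.357
t 6.1 tcp [0.584  0.053  0.0949] yaw 0.828 gap 0.35711663583841974 F [ 1.3  0.6 -7.9] q [-0.1   0.69  1.65  0.    0.8   0.64]
 need dp cm [ 0.17  0.19 -0.01] roll -0.002
```

View pics/top5.png

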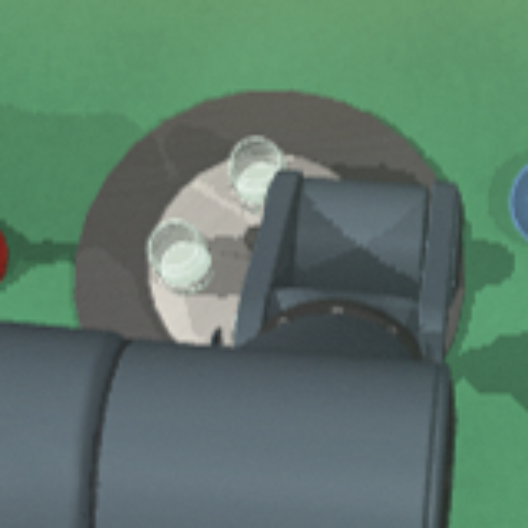

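View pics/side5.png

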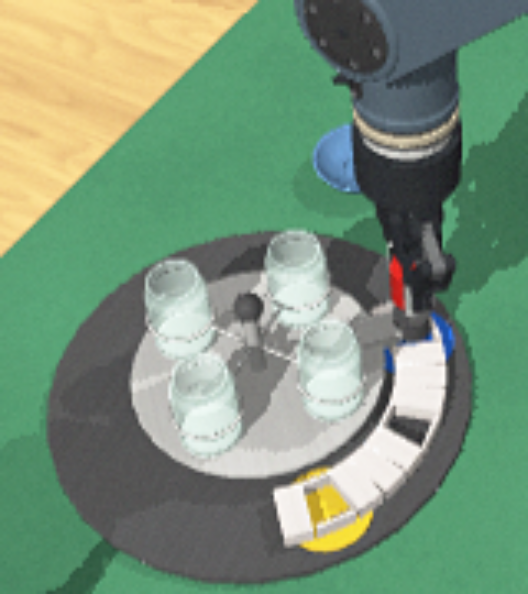

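Side view: the knob is now above the blue mark at (410,325), the middle hole is empty at (408,430) and the yellow hole at (325,500). The lift is still about 17 mm and the force -8 N. The angle is about 0.82–0.83, well inside the ±0.064 play, so I release.

```bash
python3 -m creep '{"claw":[8.5,8.5,8.5,8.5,8.5,8.5,8.5,8.5],"dp":[[0,0,0],[0,0,0],[0,0,0],[0,0,0],[0,0,0],[0,0,0],[0,0,0],[0,0,0]],"roll":[0,0,0,0,0,0,0,0]}'; python3 - <<'E'
from h import *
need([.5865,.0530,.2],.83)
d=imaging.snapshot("side"); x0,y0,x1,y1=240,180,340,290
cv2.imwrite(f"pics/side6.png",cv2.cvtColor(cv2.resize(d["image"][y0:y1,x0:x1],None,fx=5,fy=5),cv2.COLOR_RGB2BGR))
E
```

```text
t: 7.0
tcp_pos: [0.5847, 0.0528, 0.0953]
tool_rot: [0.915, 0.403, -0.0, -0.0]
force: [0.8, -0.1, 0.2]
finger_gap: 0.996
t 7.0 tcp [0.5847 0.0528 0.0953] yaw 0.83 gap 0.9958377734209675 F [ 0.8 -0.1  0.2] q [-0.1   0.69  1.65 -0.    0.8   0.64]
 need dp cm [  0.13   0.11 -10.47] roll -0.0
```

View pics/side6.png

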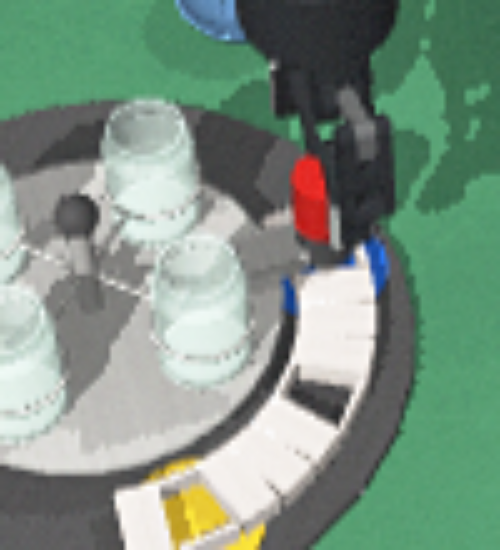

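Fingers are open. The knob at (310,200) looks seated, though a finger partly hides it. I retract straight up and back to inspect.

```bash
python3 -m creep '{"claw":[8.5,8.5,8.5,8.5,8.5,8.5],"dp":[[0,0,-2],[0,0,-4],[0,0,-7],[0,0,-10],[0,0,-13],[0,0,-15]],"roll":[0,0,0,0,0,0]}';  python3 -m creep '{"claw":[8.5,8.5,8.5,8.5,8.5,8.5,8.5,8.5],"dp":[[-2,2,0],[-4,4,0],[-7,7,0],[-10,10,0],[-12,13,0],[-13,15,0],[-13,15,0],[-13,15,0]],"roll":[0,0,0,0,0,0,0,0]}'; python3 - <<'E'
from h import *
for n,box in(("top",(130,90,390,290)),("side",(160,120,340,360))):
    d=imaging.snapshot(n); x0,y0,x1,y1=box; H,S,V=cv2.split(cv2.cvtColor(d["image"],cv2.COLOR_RGB2HSV)); 
    B=np.zeros(H.shape,bool); B[190:280,250:340]=1
    m=B&((H<8)|(H>172))&(S>150)&(V>60); C=cloud(d,m)
    if len(C): 
        print(n,len(C),C.mean(0),"z",np.percentile(C[:,2],[5,50,90]))
        v,u=np.nonzero(m); print(u.min(),u.max(),v.min(),v.max(),"proj seated top",proj(d,[.5855,.0525,.09]),"12mm up",proj(d,[.5855,.0525,.102]))
    cv2.imwrite(f"pics/{n}7.png",cv2.cvtColor(cv2.resize(d["image"][y0:y1,x0:x1],None,fx=2.5,fy=2.5),cv2.COLOR_RGB2BGR))
    cv2.imwrite(f"pics/{n}0b.png",d["image"][:,:,::-1])
E
```

```text
t: 7.65
tcp_pos: [0.5854, 0.0528, 0.2476]
tool_rot: [0.915, 0.403, 0.001, 0.001]
force: [0.6, -0.0, -0.6]
finger_gap: 0.999
t: 8.45
tcp_pos: [0.6072, -0.1443, 0.2449]
tool_rot: [0.915, 0.403, -0.0, -0.001]
force: [0.0, -0.5, 0.4]
finger_gap: 0.997
top 126 [0.58338538 0.05283861 0.08859974] z [0.06842222 0.09150255 0.09449229]
288 299 190 202 proj seated top [[293.54514681 195.18741279]] 12mm up [[293.41180943 194.12214636]]
side 188 [0.58099221 0.05879697 0.07971982] z [0.05887852 0.08678895 0.09060082]
298 310 211 227 proj seated top [[303.74749903 213.90305446]] 12mm up [[303.66037572 210.80935158]]
```

View pics/top7.png

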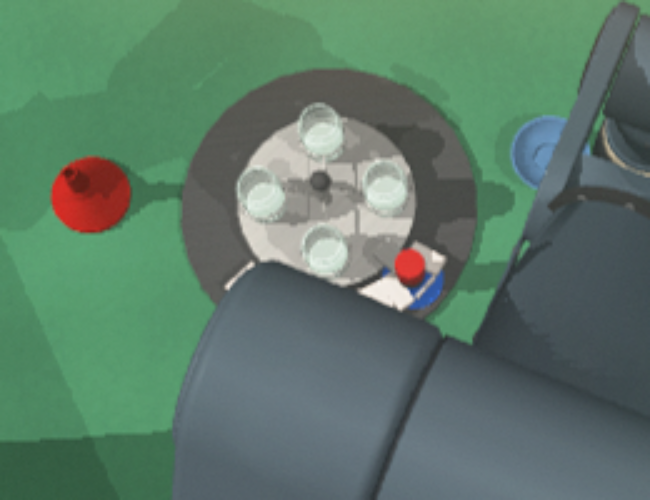

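View pics/side7.png

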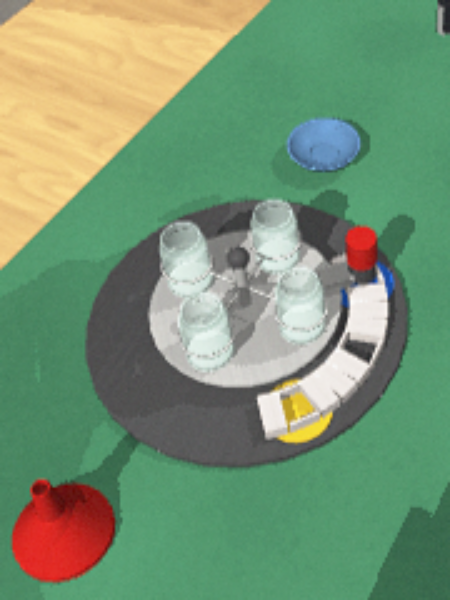

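Both views show the knob above the blue mark: top (410,267), side (361,248). The dark sleeve is tight under it, and the yellow and middle holes are empty. I compare it and the loose objects with the first pictures.

```bash
python3 - <<'E'
from h import *
def cen(f,m,b):
    i=cv2.imread(f);H,S,V=cv2.split(cv2.cvtColor(i,cv2.COLOR_BGR2HSV)); x0,y0,x1,y1=b
    k=m(H.astype(int),S,V)[y0:y1,x0:x1]; v,u=np.nonzero(k); return (round(u.mean()+x0,1),round(v.mean()+y0,1),len(u),v.min()+y0,v.max()+y0) if len(u) else None
red=lambda H,S,V:((H<8)|(H>172))&(S>150)&(V>60)
blu=lambda H,S,V:(H>100)&(H<120)&(S>100)
amb=lambda H,S,V:(H>8)&(H<20)&(S>150)
for n,nm,m,b in(("side","funnel",red,(150,300,220,360)),("side","dish",blu,(265,155,315,195)),("side","soy",amb,(400,120,440,175)),("top","funnel",red,(140,140,190,190)),("top","soy",amb,(440,240,480,275)),("side","knob",red,(285,190,330,280))):
    print(n,nm,cen(f"pics/{n}0.png",m,b),cen(f"pics/{n}0b.png",m,b))
E
python3 - <<'E'
from h import *
a=cv2.imread("pics/side0b.png"); cv2.imwrite("pics/k.png",cv2.resize(a[190:270,260:340],None,fx=6,fy=6,interpolation=cv2.INTER_CUBIC)); cv2.imwrite("pics/full.png",a)
E
```

```text
side funnel (np.float64(184.6), np.float64(332.2), 1273, np.int64(312), np.int64(352)) (np.float64(184.6), np.float64(332.2), 1275, np.int64(312), np.int64(352))
side dish (np.float64(289.1), np.float64(177.4), 477, np.int64(168), np.int64(188)) (np.float64(289.0), np.float64(177.4), 475, np.int64(168), np.int64(187))
side soy (np.float64(419.5), np.float64(147.0), 255, np.int64(135), np.int64(166)) (np.float64(419.4), np.float64(146.9), 253, np.int64(135), np.int64(166))
top funnel (np.float64(165.8), np.float64(167.5), 742, np.int64(153), np.int64(182)) (np.float64(165.8), np.float64(167.5), 741, np.int64(153), np.int64(182))
top soy (np.float64(458.4), np.float64(260.1), 215, np.int64(250), np.int64(268)) (np.float64(458.5), np.float64(260.1), 217, np.int64(250), np.int64(268))
side knob (np.float64(303.4), np.float64(245.7), 204, np.int64(237), np.int64(255)) (np.float64(304.2), np.float64(218.9), 189, np.int64(211), np.int64(227))
```

View pics/k.png

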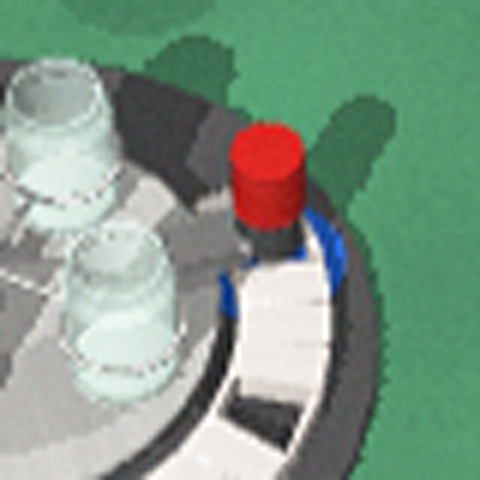

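View pics/full.png

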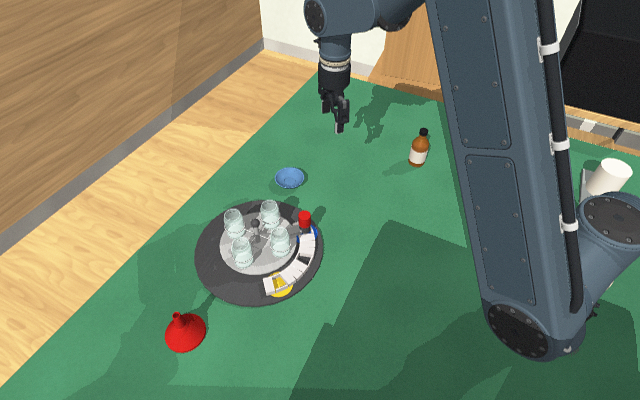

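The knob's image centre at row 218.9 matches the seated prediction of 218.5. A pin resting on the track would put it at about 215.4. The loose objects are unmoved, to within 0.1 px. I hand in.

```bash
python3 -c "
from station import workorder
print(workorder.sign_off())"
```

```text
the job is handed in; nothing more can be done
None
```

The carousel is locked in the hole with the blue mark, and I handed the job in after about 8.5 s of robot time. I gripped the red knob from above, lifted it about 17 mm and swung the carousel +0.70 rad with the pin held up. Over the blue hole I let go, and then moved the arm well clear.

**Pin seated:** in the last side view the knob's centre is at row 218.9. Fully down predicts 218.5, and a pin resting on the track would give about 215.4. The yellow and middle holes are visibly empty.

**Other objects:** the funnel, dish and soy bottle are within 0.1 px of where they started. The dish was compared in the side view only.

**Slips and disagreements:**
- **Refused call:** one swing command had a stray flag and wrong lift values. It did not run, and I sent a corrected one.
- **Blue hole angle:** my estimates ranged from 0.825 to 0.87 rad. I used 0.83, from the hole's rim corners. The top and side views placed the carousel's centre up to 4 mm apart, still inside the pin's 8 mm play.

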